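# Fit the sliding jaw to the board-holder rail and clamp it

### The arm

A 6-joint arm with a two-finger parallel gripper is mounted at the origin on a cart in front of the work surface, level with it; the furniture and walls round the work are solid. World frame = base frame: x ahead of the robot, y to its left, z up, the work surface at z = 0. Lengths are in mm, angles in rad, forces in N, time in s.
With the tool pointing down it reaches from about 400 to 825 mm from the base axis. Payload 7 kg.
Tool frame: the origin (TCP) lies at the very end of the fingers, on their centre line; the grasp point (between the pads) lies 19 mm behind it; z points along the fingers, y is the line along which they close (so a half turn about z gives the same grasp; the last joint's range is limited). The gripper opens to 85 mm and grips with 20 to 120 N. Pads are 22 mm wide; open, the fingers measure 114 mm over their backs; the gripper's body (76 mm by 85 mm) begins 54 mm behind the grasp point. The pads swing forward as they close: fully open they stand 13 mm farther back than shut.
Start: joints at [-0.966, 0.359, 0.012, 0, -1.224, -0.288], TCP at [210.254, -641.396, 231.302] pointing down, gripper open.
Joint ranges: [-3.07, 3.07], [-1.43, 2.12], [-1.02, 1.25], [-3.03, 1.67], [-3.05, -0], [-3.03, 3.03]. Speed limits (rad/s): [2.39, 2.39, 3.01, 3.14, 3.14, 3.14].

### API

Orientations are given as [roll, pitch, yaw] about the fixed x, y, z axes, in that order (R = Rz(yaw) Ry(pitch) Rx(roll)).
In Python, from workcell import arm gives the robot as it stands.
- The arm moves only by the shell command python3 -m crank 'ROWS' [OPENING] [FORCE]. ROWS is JSON, a list of rows, each an object with "slide": the shift along the tool's x, y, z in units of 800 mm (1.0 is 800 mm), a list of three; "roll": the turn about the tool's z in units of 60 degrees (1.0 is 60 degrees). A call has 1 to 12 rows; each row shifts and turns the commanded pose from where the row before left it, along the tool's axes as they then stand; what a row does not reach is not made up. A row lasts 1/12 s, in which the tool goes at most 41.7 mm and 7.16 degrees, less where a joint would pass 70% of its speed; a pose out of reach is approached as far as the arm can. A call with a number of a shift or a turn outside -1 to 1 is refused whole. A call with a gripper value outside its range is refused whole. OPENING is the opening, from 0 (shut) to 1 (fully open), set as the call begins (- or left out, the last holds). The fingers move at their own pace and stop on an object; FORCE is the grip in N (left out, the last holds). Time passes only in rows, so rows that do not move let the fingers close. It gives the time, the measured TCP pose, the force, the opening and the grip force at its end, in the units of the state.
- arm.observe(): the state, without advancing time (a new reading comes with each control period).
- arm.camera(name): name is "scene" or "top"; returns a dict with "img" (420x560x3 uint8, red, green, blue), "intrinsics" (3x3 intrinsics, pixels), "rvec" (rotation vector, rad) and "tvec" (3), from world to camera coordinates, as OpenCV has them. Camera axes: x right, y down, z forward; pixel columns grow to the right and rows downward; lengths in mm; the calibration is good to about 2 mm. A picture is of the moment at which its call begins. There is no depth.
- arm.job_done(): hands the job in; it is judged then, once.
The state is a dict: "time_s": time; "joint_pos": joint angles; "dq": joint speeds; "tau": joint torques, N m; "position": TCP position; "orientation": TCP orientation; "contact_force": force on the tool from outside, world axes, zero at the start; "torque": the same for the moment, N m; "grip_width": finger opening in mm; "gripper_force": force on a finger pad.
Only numpy, scipy, OpenCV 4.12 (cv2) and the standard library are available. Lean on these libraries where they do the work, as an engineer would, in place of code of your own. Each camera call takes 0.05 s, during which the arm holds its last target. There are 200 camera calls.

### The job

Put the loose sliding jaw back on the board holder: slide it onto the open end of the dovetail rail with its grooved face towards the fixed jaw, push it along until it is fully home against the stop block, and then tighten its side clamp knob clockwise as far as it goes. Leave the bottle, the solder spool and the jar where they stand.

Things in the scene. Friction and masses are not known exactly. Their poses are not given: they have to be found in the camera images.
- rail: Board-holder rail fixed to the table: dark base plate 70 x 214 x 8 mm, on it a steel dovetail along its own y. Origin on the table under the rail's middle; z up. Dovetail head: 28 mm wide at its foot (z = 26 mm), 40 mm near its flat top (z = 40 mm); full section from y = -100 to +90 mm. At y = -100 to -74 mm stands the aluminium fixed jaw, up to z = 87 mm, groove facing +y.
- rail_mouth (a point): Tip of the rail's tapered nose at the open end where the jaw goes on, mid-width, at the level of the rail's top (rail y = +104, z = 40 mm; the taper is 14 mm long and 3 mm per side). Axes as rail.
- stop_face (a point): Middle of the stop block's face that the sliding jaw comes to rest against, level with the rail's top (rail y = -33, z = 40 mm). The dark block is 34 mm wide, 12 mm long (y = -45 to -33), up to z = 56 mm. With the jaw home against it, the jaw's origin is at rail x = 0, y = +2, z = 27 mm. Axes as rail.
- carriage: Loose aluminium sliding jaw, about 0.35 kg, 64 wide (x), 70 mm long (y). Origin: centre of underside; z up. Two undercut cheeks, z = 0 to 13 mm, hang under a plate (z = 13 to 24); they straddle the dovetail with 1.2 mm side play either way and about 2 mm of lift; the plate rests on the rail's top. On the rail its axes point as the rail's. A lug on its -x side, to x = -66 mm, carries the knob.
- carriage_post (a point): Point to grip on the sliding jaw's post, on the post's upright axis, 46 mm above the jaw's underside. The post is 28 mm wide (x), 26 mm long (y), z = 24 to 60 mm, with a groove across its -y face, which must look to the fixed jaw; grip it across x. The jaw starts standing on the table, within 0.5 rad of the world axes. Axes as carriage.
- knob_grip (a point): Point to grip on the clamp knob: on its upright axis (jaw x = -50, y = 0), 50.5 mm above the jaw's underside. Its axes turn with the knob: the black wing is 36 mm long along this y, 11 mm thick along this x, its top 6 mm above the point, its sides free to 21 mm below it, where a disc of radius 13 mm and the lug begin.
- clamp_knob (a joint): Knob angle, rad: 0 = slack (wing along the jaw's y), growing clockwise seen from above to a hard stop at 1.3 = tight. Starts at 0 to 0.2; takes 0.1 to 0.2 N m and stays where it is left. As it turns it pushes a brass strip against the dovetail, taking up the side play.
- flux_bottle: Bystander: amber bottle with black cap, 41 mm across, 88 mm high, standing; origin at the centre of its base.
- solder_spool: Bystander: standing spool of solder wire, 68 mm across, 66 mm high; origin at the centre of its base.
- lug_jar: Bystander: white jar with snap lid, 55 mm across, 50 mm high; origin at the centre of its base.
- fume_arm: Fixed obstacle to stay clear of: a jointed fume-extraction arm on the table with a white hood 260 mm wide hanging low over the table at the back right. Origin on the table. It fills the space from 280 mm in front of its origin (towards the robot) to 150 mm behind it, 150 mm to either side, up to about 600 mm above the table.
Not all that is in view belongs to the job. There is more than one size of the carriage; the job needs the larger.

How it is judged:
By the outcome, as a careful person would: the job done as asked, in the order asked, and still so for the second after the job is handed in, with the robot touching nothing.
It also fails if it takes over 56 s, if anything falls off the work surface, if the arm or the gripper's body presses on something with over 40 N, if the wrist force passes 120 N, or if a joint passes its speed limit or range.

## Working session

There is one attempt and no reset: what is moved stays moved. The work goes in short steps, Python scripts to look and compute and a shell command to move; the robot and the scene stay as the last step left them, time stands still between calls to the robot, and variables do not carry over. Pictures are saved under pics/ and viewed, at most 10 in all, crops included, and the job is handed in when it is done.

```bash
ls; mkdir -p pics; python3 - <<'E'
from workcell import arm
import cv2,pickle
s=arm.observe();print(s)
for n in("scene","top"):
    c=arm.camera(n);pickle.dump(c,open(f"pics/{n}0.pkl","wb"))
    cv2.imwrite(f"pics/{n}0.png",cv2.resize(c["img"][:,:,::-1],(800,600),interpolation=cv2.INTER_CUBIC))
    print(n,c["intrinsics"],c["rvec"],c["tvec"])
E
```

```text
pics
{'time_s': 0.0, 'joint_pos': array([-9.65905993e-01,  3.59365707e-01,  1.10527681e-02, -3.58292839e-04,
       -1.22407415e+00, -2.88105363e-01]), 'dq': array([-0.00185855,  0.00029309,  0.00040897,  0.00100749, -0.00053916,
       -0.00049388]), 'tau': array([ 2.79625223e-03, -5.83330607e+01,  2.93412691e+01,  6.93664357e+00,
       -6.07400463e-03, -3.62235119e-05]), 'position': array([ 210.10395474, -640.96408034,  230.373246  ]), 'orientation': array([ 3.13997175e+00, -1.29101521e-04, -2.82492960e+00]), 'contact_force': array([ 1.1294692 , -1.0956481 ,  0.01017483]), 'torque': array([-0.01164054, -0.0137484 ,  0.01990343]), 'gripper_force': 0.0, 'grip_width': 85.58221716923107}
scene [[472.17654838   0.         279.45985507]
 [  0.         472.17654838 207.42883622]
 [  0.           0.           1.        ]] [ 1.95830508 -0.77290166  0.44943441] [-424.63597797  261.78027273 1256.29119697]
top [[494.54527622   0.         275.05106129]
 [  0.         494.54527622 208.45016711]
 [  0.           0.           1.        ]] [ 2.14046571 -2.10206565  0.20706505] [   7.57548985  582.64428346 1477.54885672]
```

View pics/scene0.png

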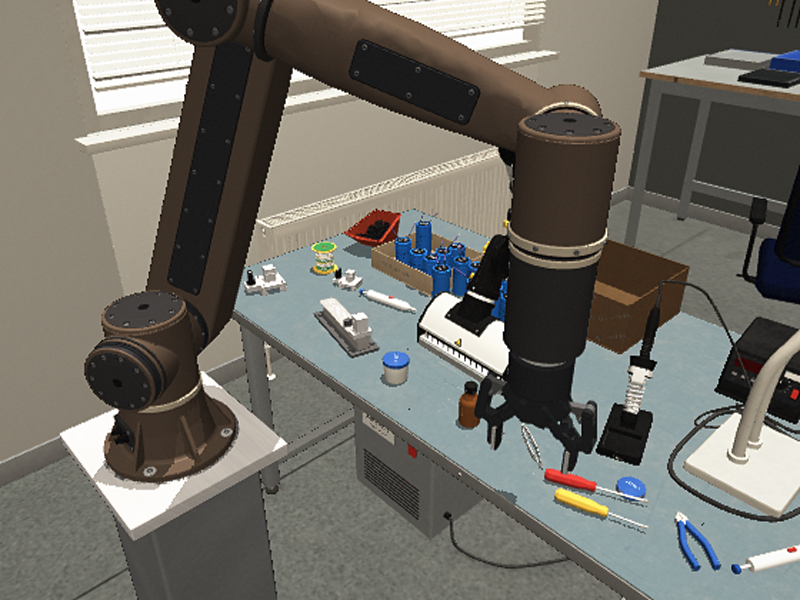

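View pics/top0.png

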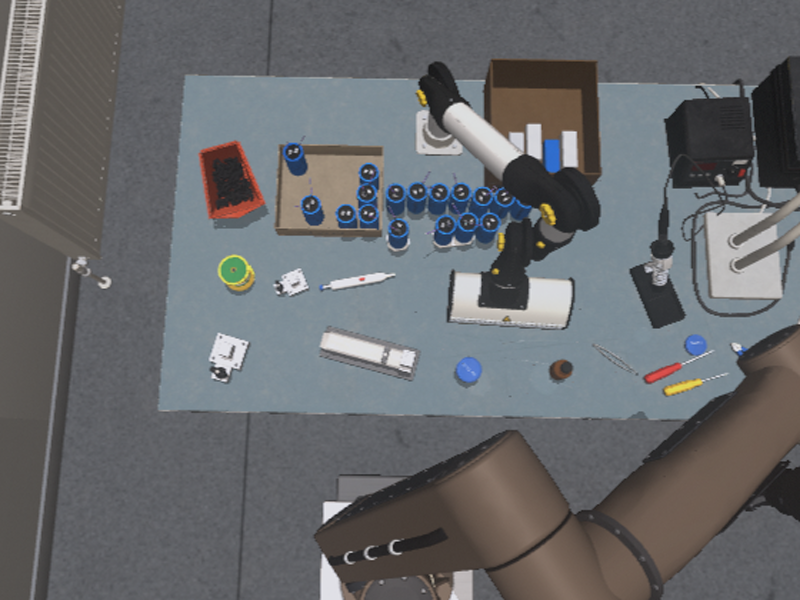

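```bash
cat > h.py <<'E'
import numpy as np,cv2,pickle
def load(n): return pickle.load(open(f"pics/{n}.pkl","rb"))
def P(c,X): return cv2.projectPoints(np.float64(X).reshape(-1,3),c["rvec"],c["tvec"],c["intrinsics"],None)[0].reshape(-1,2)
def back(c,uv,z):
    uv=np.float64(uv).reshape(-1,2);K=c["intrinsics"];R=cv2.Rodrigues(np.float64(c["rvec"]))[0]
    d=np.c_[uv,np.ones(len(uv))]@np.linalg.inv(K).T@R; o=-R.T@np.ravel(c["tvec"])
    return o+d*((z-o[2])/d[:,2])[:,None]
def crop(c,u,v,w,h,s):
    return cv2.resize(c["img"][v:v+h,u:u+w,::-1],(w*s,h*s),interpolation=cv2.INTER_CUBIC)
E
python3 - <<'E'
from h import *
t=load("top0");s=load("scene0")
a=crop(t,135,180,66,50,6); b=crop(s,160,180,66,50,6); c=crop(t,215,215,66,50,6); d=crop(s,212,200,66,50,6)
cv2.imwrite("pics/m0.png",np.vstack([np.hstack([crop(t,135,220,66,50,6),crop(s,165,175,66,50,6)]),np.hstack([c,d])]))
# rough
for n,uv in dict(big=(228,357),small=(291,283),railL=(320,340),railR=(418,368),jar=(469,370),bottle=(562,370),spool=(236,272),hoodL=(450,300)).items():
    print(n,back(t,np.array(uv)*.7,20).round())
E
```

```text
big [[451. 376.  20.]]
small [[619. 246.  20.]]
railL [[492. 177.  20.]]
railR [[434. -39.  20.]]
jar [[ 432. -151.   20.]]
bottle [[ 436. -354.   20.]]
spool [[642. 370.  20.]]
hoodL [[ 587. -109.   20.]]
```

View pics/m0.png

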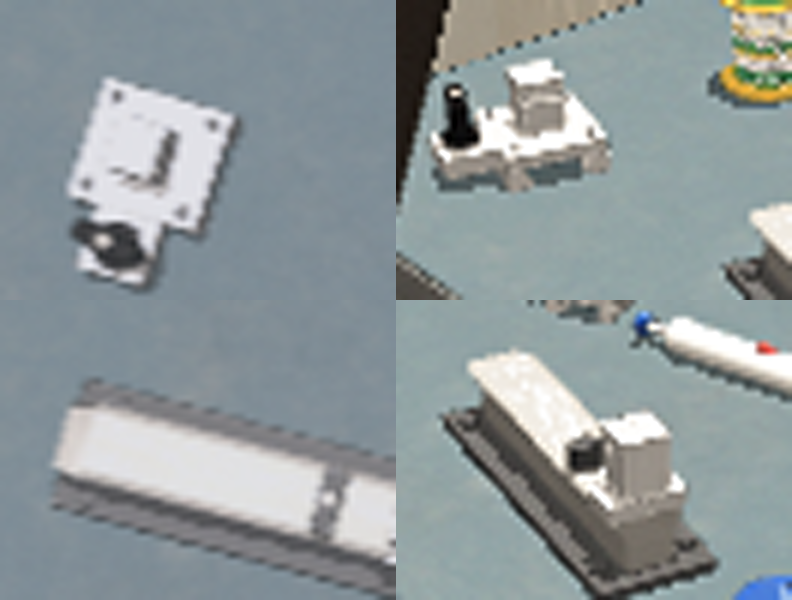

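```bash
cat >> h.py <<'E'
from scipy.optimize import minimize
def box(x0,x1,y0,y1,z0,z1): return np.array([[x,y,z] for x in(x0,x1) for y in(y0,y1) for z in(z0,z1)],float)
th=np.linspace(0,6.28,16)
cyl=lambda x,r,z0,z1: np.array([[x+r*np.cos(a),r*np.sin(a),z] for a in th for z in(z0,z1)])
CAR=[box(-32,32,-35,35,0,24),box(-14,14,-13,13,24,60),box(-66,-32,-20,20,8,26),cyl(-50,13,24,29),box(-55.5,-44.5,-18,18,29,56)]
RAIL=[box(-35,35,-107,107,0,8),box(-20,20,-100,90,26,40),box(-17,17,-104+208-14,104,26,40),box(-14,14,-100,90,8,26),box(-17,17,-45,-33,40,56),box(-20,20,-100,-74,40,87)]
def pose(p,X,z=0):
    c,s=np.cos(p[2]),np.sin(p[2]); return X@np.array([[c,-s,0],[s,c,0],[0,0,1]]).T+[p[0],p[1],z]
def sil(c,p,parts,z,roi,k=4):
    u,v,w,h=roi;m=np.zeros((h*k,w*k),np.uint8)
    for X in parts:
        q=(P(c,pose(p,X,z))-[u-.5,v-.5])*k-.5
        cv2.fillConvexPoly(m,cv2.convexHull(np.round(q*16).astype(np.int32)),255,shift=4)
    return cv2.resize(m,(w,h),interpolation=cv2.INTER_AREA)/255.
def mask(c,roi,t=8):
    u,v,w,h=roi;i=c["img"][v:v+h,u:u+w].astype(float);d=i[...,2]-i[...,0]
    return np.clip((20-d)/14,0,1)
def fit(views,parts,p0,z=0):
    f=lambda p:sum(np.abs(sil(c,p,parts,z,r)-mask(c,r)).sum() for c,r in views)
    S=np.array([[0,0,0],[8,0,0],[0,8,0],[0,0,.08]])
    r=minimize(f,p0,method="Nelder-Mead",options=dict(initial_simplex=p0+S,xatol=.05,fatol=.05))
    r=minimize(f,r.x,method="Nelder-Mead",options=dict(initial_simplex=r.x+S*.4,xatol=.02,fatol=.02))
    return r.x,r.fun
E
python3 - <<'E'
from h import *
t=load("top0");s=load("scene0")
print(t["img"][205,140],t["img"][240,150], t["img"][248,228],t["img"][255,240])
vc=[(t,(135,225,55,50))],[(s,(165,178,38,35))]
vr=[(t,(215,220,85,52))],[(s,(213,203,60,50))]
for nm,v,parts,p0 in(("car",vc,CAR,[455,372,-.27]),("rail",vr,RAIL,[462,70,-.27])):
    for vv in(v[0],v[1],v[0]+v[1]): print(nm,fit(vv,parts,np.array(p0)))
    p=fit(v[0]+v[1],parts,np.array(p0))[0]
    o=[]
    for c,r in v[0]+v[1]:
        im=crop(c,*r,6)
        for X in parts:
            q=(P(c,pose(p,X))-np.array(r[:2])+.5)*6
            cv2.polylines(im,[cv2.convexHull(q.astype(np.int32))],True,(0,0,255))
        o.append(cv2.resize(im,(400,300)))
    globals()[nm]=np.hstack(o)
cv2.imwrite("pics/fit.png",np.vstack([car,rail]))
E
```

```text
[126 140 148] [191 194 203] [122 121 124] [128 143 151]
car (array([ 4.64856196e+02,  3.76474164e+02, -2.70395096e-01]), np.float64(70.10560224089636))
car (array([ 4.66671772e+02,  3.78552657e+02, -2.47026934e-01]), np.float64(385.90672268907565))
car (array([ 4.65098915e+02,  3.76990295e+02, -2.70099357e-01]), np.float64(462.2829131652661))
rail (array([ 4.68221551e+02,  6.90139780e+01, -2.45034824e-01]), np.float64(84.6532212885154))
rail (array([ 4.69111027e+02,  6.86543757e+01, -2.43261128e-01]), np.float64(494.09215686274507))
rail (array([ 4.68206775e+02,  6.89035752e+01, -2.45296973e-01]), np.float64(585.3504201680672))
```

View pics/fit.png

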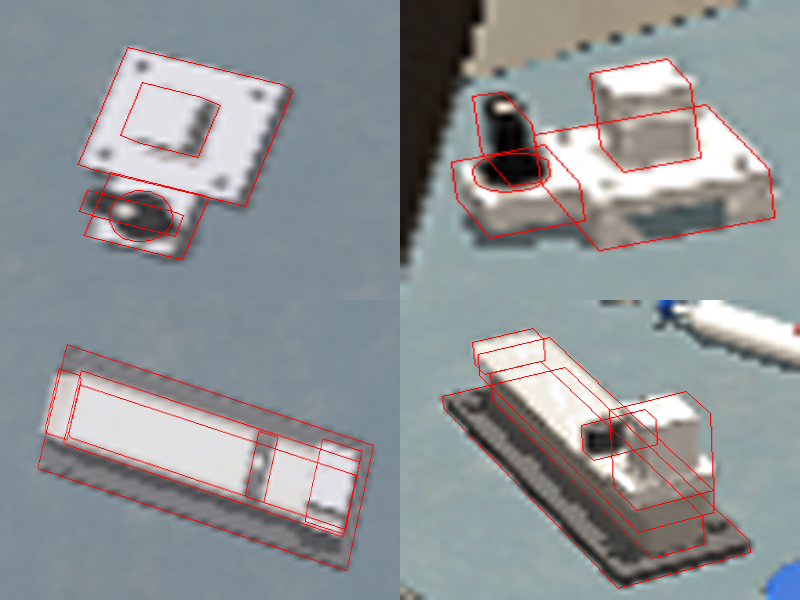

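Fit: the rail lies with its open nose at top image (224,242) px (nose to the left), fixed jaw at the right. 
Candidates for the jaw: the block at top-picture (228,357), about 70×64 mm, and the one at (291,283), clearly smaller. I take (228,357); the crop confirms that its knob lug is towards the robot and its groove is towards the fixed jaw.

```bash
cat > w.py <<'E'
import sys,numpy as np
from workcell import arm
# target x y z [n]: per-row slide
s=arm.observe();y=s["orientation"][2];p=s["position"]
if __name__=="__main__":
    a=[float(v) for v in sys.argv[1:]];n=int(a[3]);d=np.array(a[:3])-p
    c,q=np.cos(y),np.sin(y)
    t=np.array([d[0]*c+d[1]*q,d[0]*q-d[1]*c,-d[2]])/800
    print("pos",p.round(1),"rpy",s["orientation"].round(4),"F",s["contact_force"].round(1),"total",t.round(4),"row",(t/n).round(4),"mm/row",round(np.linalg.norm(d)/n,1),"t",s["time_s"])
E
python3 w.py 430 -100 200 15
```

```text
pos [ 210.1 -641.   230.5] rpy [ 3.1401e+00 -1.0000e-04 -2.8249e+00] F [ 0.6  0.3 -0.1] total [-0.4718  0.557   0.0381] row [-0.0315  0.0371  0.0025] mm/row 39.0 t 0.1
```

```bash
R='x'; python3 -m crank '[{"slide":[-0.0315,0.0371,0.002]},{"slide":[-0.0315,0.0371,0.002]},{"slide":[-0.0315,0.0371,0.002]},{"slide":[-0.0315,0.0371,0.002]},{"slide":[-0.0315,0.0371,0.002]},{"slide":[-0.0315,0.0371,0.002]},{"slide":[-0.0315,0.0371,0.002]},{"slide":[-0.0315,0.0371,0.002]},{"slide":[-0.0315,0.0371,0.002]},{"slide":[-0.0315,0.0371,0.002]},{"slide":[-0.0315,0.0371,0.002]},{"slide":[-0.0315,0.0371,0.002]}]' 0.47 40
python3 -m crank '[{"slide":[-0.0315,0.0371,0.002],"roll":-0.11},{"slide":[-0.03,0.036,0.002],"roll":-0.11},{"slide":[-0.03,0.036,0.002],"roll":-0.11},{"slide":[0,0,0],"roll":-0.11},{"slide":[0,0,0],"roll":-0.11},{"slide":[0,0,0],"roll":-0.11},{"slide":[0,0,0],"roll":-0.11},{"slide":[0,0,0],"roll":-0.11},{"slide":[0,0,0],"roll":-0.06},{"slide":[0,0,0]}]'
python3 w.py 465 377 160 13
```

```text
pos [ 210.1 -641.   230.5] rpy [ 3.1401e+00 -1.0000e-04 -2.8249e+00] F [ 0.6  0.3 -0.1] total [-0.699   1.11    0.0881] row [-0.0538  0.0854  0.0068] mm/row 80.9 t 0.1schema error: expected keys slide, roll
schema error: expected keys slide, roll
```

```bash
python3 -m crank '[{"slide":[-0.0315,0.0371,0.002],"roll":0},{"slide":[-0.0315,0.0371,0.002],"roll":0},{"slide":[-0.0315,0.0371,0.002],"roll":0},{"slide":[-0.0315,0.0371,0.002],"roll":0},{"slide":[-0.0315,0.0371,0.002],"roll":0},{"slide":[-0.0315,0.0371,0.002],"roll":0},{"slide":[-0.0315,0.0371,0.002],"roll":0},{"slide":[-0.0315,0.0371,0.002],"roll":0},{"slide":[-0.0315,0.0371,0.002],"roll":0},{"slide":[-0.0315,0.0371,0.002],"roll":0},{"slide":[-0.0315,0.0371,0.002],"roll":0},{"slide":[-0.0315,0.0371,0.002],"roll":0}]' 0.47 40
python3 -m crank '[{"slide":[-0.0315,0.0371,0.002],"roll":0},{"slide":[-0.03,0.036,0.002],"roll":0},{"slide":[-0.03,0.036,0.002],"roll":-0.11},{"slide":[0,0,0],"roll":-0.11},{"slide":[0,0,0],"roll":-0.11},{"slide":[0,0,0],"roll":-0.11},{"slide":[0,0,0],"roll":-0.11},{"slide":[0,0,0],"roll":-0.11},{"slide":[0,0,0],"roll":-0.11},{"slide":[0,0,0],"roll":-0.11},{"slide":[0,0,0],"roll":-0.06},{"slide":[0,0,0],"roll":0}]'
python3 w.py 465 377 160 13
```

```text
time_s: 1.1
position: [386.7, -206.9, 212.1]
orientation: [-3.142, 0.0, -2.825]
contact_force: [1.3, -1.1, 0.1]
grip_width: 40.1
gripper_force: 0.0
time_s: 2.1
position: [428.8, -103.0, 207.1]
orientation: [3.141, -0.0, -1.838]
contact_force: [-0.5, -0.8, 0.5]
grip_width: 40.1
gripper_force: 0.0
pos [ 428.8 -103.   207.1] rpy [ 3.1411e+00 -1.0000e-04 -1.8376e+00] F [-0.5 -0.8  0.5] total [-0.5907  0.1145  0.0588] row [-0.0454  0.0088  0.0045] mm/row 37.2 t 2.1
```

```bash
python3 -m crank '[{"slide":[-0.0492,0.0095,0.0049],"roll":0},{"slide":[-0.0492,0.0095,0.0049],"roll":0},{"slide":[-0.0492,0.0095,0.0049],"roll":0},{"slide":[-0.0492,0.0095,0.0049],"roll":0},{"slide":[-0.0492,0.0095,0.0049],"roll":0},{"slide":[-0.0492,0.0095,0.0049],"roll":0},{"slide":[-0.0492,0.0095,0.0049],"roll":0},{"slide":[-0.0492,0.0095,0.0049],"roll":0},{"slide":[-0.0492,0.0095,0.0049],"roll":0},{"slide":[-0.0492,0.0095,0.0049],"roll":0},{"slide":[-0.0492,0.0095,0.0049],"roll":0},{"slide":[-0.0492,0.0095,0.0049],"roll":0}]'
python3 -m crank '[{"slide":[0,0,0],"roll":0},{"slide":[0,0,0],"roll":0}]'
python3 w.py 465 377 70 3
```

```text
time_s: 3.1
position: [466.6, 378.5, 159.8]
orientation: [3.141, -0.0, -1.843]
contact_force: [0.7, -0.3, 0.3]
grip_width: 39.8
gripper_force: 0.0
time_s: 3.27
position: [466.4, 378.1, 158.7]
orientation: [3.141, -0.002, -1.841]
contact_force: [-0.3, -0.6, -0.2]
grip_width: 40.1
gripper_force: 0.0
pos [466.4 378.1 158.7] rpy [ 3.1408e+00 -2.2000e-03 -1.8407e+00] F [-0.3 -0.6 -0.2] total [0.0018 0.0013 0.1109] row [0.0006 0.0004 0.037 ] mm/row 29.6 t 3.2667
```

```bash
python3 -m crank '[{"slide":[0.0018,0.0013,0.035],"roll":0},{"slide":[0,0,0.035],"roll":0},{"slide":[0,0,0.035],"roll":0},{"slide":[0,0,0.02],"roll":0},{"slide":[0,0,0.01],"roll":0},{"slide":[0,0,0],"roll":0}]'
python3 w.py 465 377 27 3
python3 - <<'E'
from h import *
from workcell import arm
t=arm.camera("top");s=arm.camera("scene")
cv2.imwrite("pics/g1.png",np.hstack([crop(t,120,210,80,75,5),crop(s,150,150,80,75,5)]))
E
```

```text
time_s: 3.77
position: [464.9, 373.6, 50.7]
orientation: [3.14, -0.003, -1.843]
contact_force: [-0.0, 0.1, 0.1]
grip_width: 40.4
gripper_force: 0.0
pos [464.9 373.6  50.7] rpy [ 3.1404 -0.0032 -1.8425] F [-0.   0.1  0.1] total [-0.0041  0.001   0.0296] row [-0.0014  0.0003  0.0099] mm/row 8.0 t 3.7667
```

View pics/g1.png

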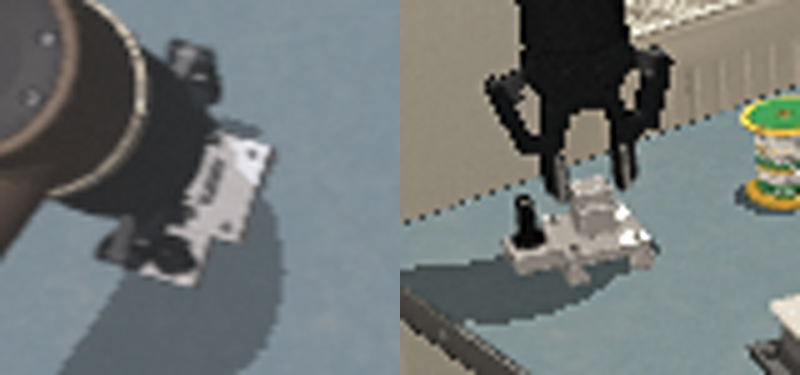

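The view shows the fingers on either side of the post (scene crop (555,185) and (620,170), post at (592,190)). The knob at (525,215) is clear of them.

```bash
python3 -m crank '[{"slide":[-0.0041,0.001,0.01],"roll":0},{"slide":[0,0,0.01],"roll":0},{"slide":[0,0,0.009],"roll":0},{"slide":[0,0,0],"roll":0},{"slide":[0,0,0],"roll":0}]'
python3 w.py 465 377 27 1
```

```text
time_s: 4.28
position: [465.4, 378.4, 28.5]
orientation: [3.141, -0.001, -1.84]
contact_force: [0.3, -0.3, -0.0]
grip_width: 40.0
gripper_force: 0.0
pos [465.4 378.4  28.5] rpy [ 3.1412e+00 -1.2000e-03 -1.8404e+00] F [ 0.3 -0.3 -0. ] total [ 0.0019 -0.      0.0019] row [ 0.0019 -0.      0.0019] mm/row 2.1 t 4.2833
```

```bash
python3 -m crank '[{"slide":[0.0015,0,0.001],"roll":0},{"slide":[0,0,0],"roll":0},{"slide":[0,0,0],"roll":0},{"slide":[0,0,0],"roll":0},{"slide":[0,0,0],"roll":0},{"slide":[0,0,0],"roll":0},{"slide":[0,0,0],"roll":0},{"slide":[0,0,0],"roll":0}]' 0 70
python3 -m crank '[{"slide":[0,0,-0.02],"roll":0},{"slide":[0,0,-0.04],"roll":0},{"slide":[0,0,-0.04],"roll":0},{"slide":[0,0,0],"roll":0},{"slide":[0,0,0],"roll":0}]'
python3 - <<'E'
from h import *
from workcell import arm
# target: jaw origin at rail y=160, tcp = jaw + same offset
r=np.array([468.2,68.9,-.245]);u=np.array([np.sin(.245),np.cos(.245)])
for y in (175,150,139,2): print(y,r[:2]+u*y)
E
python3 w.py 507 218 110 5
```

```text
time_s: 4.95
position: [465.6, 377.8, 28.5]
orientation: [-3.141, 0.0, -1.84]
contact_force: [1.9, -0.1, 2.1]
grip_width: 27.4
gripper_force: 69.8
time_s: 5.37
position: [465.3, 378.2, 109.3]
orientation: [-3.142, 0.002, -1.841]
contact_force: [-0.2, -0.4, -6.8]
grip_width: 27.0
gripper_force: 70.4
175 [510.64735684 238.67403187]
150 [504.58344872 214.42059875]
139 [501.91532915 203.74908817]
2 [468.68511265  70.84027465]
pos [465.3 378.2 109.3] rpy [-3.1415e+00  2.4000e-03 -1.8408e+00] F [-0.2 -0.4 -6.8] total [ 0.179  -0.1037 -0.0009] row [ 0.0358 -0.0207 -0.0002] mm/row 33.1 t 5.3667
```

```bash
python3 -m crank '[{"slide":[0.0315,-0.0203,0],"roll":0},{"slide":[0.0315,-0.0203,0],"roll":0},{"slide":[0.0315,-0.0203,0],"roll":0},{"slide":[0.0315,-0.0203,0],"roll":0},{"slide":[0.027,-0.015,0],"roll":-0.024},{"slide":[0,0,0],"roll":0},{"slide":[0,0,0],"roll":0}]'
python3 w.py 510.8 239.5 58 3
```

```text
time_s: 5.95
position: [505.7, 236.9, 106.1]
orientation: [3.139, -0.003, -1.818]
contact_force: [-0.2, 0.3, -5.4]
grip_width: 26.9
gripper_force: 70.6
pos [505.7 236.9 106.1] rpy [ 3.1388e+00 -3.0000e-03 -1.8181e+00] F [-0.2  0.3 -5.4] total [-0.0047 -0.0054  0.0602] row [-0.0016 -0.0018  0.0201] mm/row 16.2 t 5.95
```

```bash
python3 -m crank '[{"slide":[-0.0047,-0.0054,0.02],"roll":0},{"slide":[0,0,0.02],"roll":0},{"slide":[0,0,0.02],"roll":0},{"slide":[0,0,0],"roll":0},{"slide":[0,0,0],"roll":0},{"slide":[0,0,0],"roll":0}]'
python3 w.py 510.8 239.5 56.5 1
python3 - <<'E'
from h import *
from workcell import arm
t=arm.camera("top");s=arm.camera("scene")
pickle.dump(t,open("pics/top1.pkl","wb"));pickle.dump(s,open("pics/scene1.pkl","wb"))
cv2.imwrite("pics/g2.png",np.hstack([crop(t,160,200,80,100,5),crop(s,180,150,80,100,5)]))
E
```

```text
time_s: 6.45
position: [512.0, 242.3, 60.3]
orientation: [3.141, -0.0, -1.815]
contact_force: [-0.1, 0.2, -4.4]
grip_width: 26.9
gripper_force: 70.6
pos [512.  242.3  60.3] rpy [ 3.1415e+00 -5.0000e-04 -1.8145e+00] F [-0.1  0.2 -4.4] total [0.0038 0.0005 0.0048] row [0.0038 0.0005 0.0048] mm/row 4.9 t 6.45
```

View pics/g2.png

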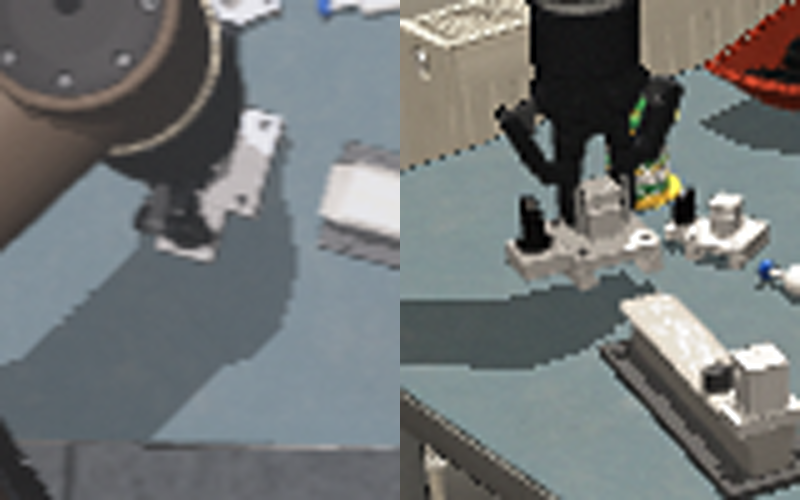

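The jaw hangs level in the grip with its front edge at top crop (280,130)-(245,215). The rail nose at (322,195) is straight ahead of it.

```bash
python3 -m crank '[{"slide":[0.014,0.0005,0.002],"roll":0},{"slide":[0.014,0,0.002],"roll":0},{"slide":[0.013,0,0.0008],"roll":0},{"slide":[0,0,0],"roll":0},{"slide":[0,0,0],"roll":0},{"slide":[0,0,0],"roll":0}]'
cat > r.py <<'E'
import numpy as np
from workcell import arm
s=arm.observe();p=s["position"];d=p[:2]-[468.2,68.9]
ex=np.array([.9701,-.2425]);ey=np.array([.2425,.9701]);F=s["contact_force"]
print("rail x %.1f y(jaw) %.1f z %.1f yaw %.4f"%(d@ex,d@ey-.9,p[2],s["orientation"][2]),"F rail %.1f %.1f %.1f"%(F[:2]@ex,F[:2]@ey,F[2]),"T",s["torque"].round(2),"w",round(s["grip_width"],1),"t",round(s["time_s"],2))
E
python3 r.py
```

```text
time_s: 7.05
position: [504.0, 209.9, 56.9]
orientation: [-3.141, 0.001, -1.816]
contact_force: [-0.7, 0.8, -6.0]
grip_width: 26.6
gripper_force: 70.7
rail x 0.6 y(jaw) 144.6 z 56.9 yaw -1.8157 F rail -0.8 0.6 -6.0 T [ 0.01 -0.12  0.03] w 26.6 t 7.05
```

```bash
python3 -m crank '[{"slide":[0.003,0.0006,0.0005],"roll":0},{"slide":[0.003,0,0],"roll":0},{"slide":[0.003,0,0],"roll":0},{"slide":[0.003,0,0],"roll":0},{"slide":[0.003,0,0],"roll":0},{"slide":[0,0,0],"roll":0}]'; python3 r.py
python3 -m crank '[{"slide":[0.003,0,0],"roll":0},{"slide":[0.003,0,0],"roll":0},{"slide":[0.003,0,0],"roll":0},{"slide":[0.003,0,0],"roll":0},{"slide":[0.003,0,0],"roll":0},{"slide":[0,0,0],"roll":0}]'; python3 r.py
```

```text
time_s: 7.55
position: [500.0, 198.0, 56.0]
orientation: [3.141, -0.0, -1.816]
contact_force: [0.2, -0.8, -4.8]
grip_width: 26.8
gripper_force: 70.7
rail x -0.4 y(jaw) 132.1 z 56.0 yaw -1.8156 F rail 0.3 -0.7 -4.8 T [ 0.   -0.01 -0.01] w 26.8 t 7.55
time_s: 8.05
position: [497.2, 186.3, 56.0]
orientation: [3.141, -0.0, -1.816]
contact_force: [-0.9, -0.7, -5.7]
grip_width: 27.0
gripper_force: 70.7
rail x -0.4 y(jaw) 120.0 z 56.0 yaw -1.8156 F rail -0.7 -0.9 -5.7 T [-0.05 -0.   -0.03] w 27.0 t 8.05
```

```bash
python3 -m crank '[{"slide":[0.005,0,0],"roll":0},{"slide":[0.005,0,0],"roll":0},{"slide":[0.005,0,0],"roll":0},{"slide":[0.005,0,0],"roll":0},{"slide":[0.005,0,0],"roll":0},{"slide":[0,0,0],"roll":0}]'; python3 r.py
python3 -m crank '[{"slide":[0.005,0,0],"roll":0},{"slide":[0.005,0,0],"roll":0},{"slide":[0.005,0,0],"roll":0},{"slide":[0.005,0,0],"roll":0},{"slide":[0.005,0,0],"roll":0},{"slide":[0,0,0],"roll":0}]'; python3 r.py
```

```text
time_s: 8.55
position: [492.1, 166.6, 56.0]
orientation: [3.141, -0.0, -1.816]
contact_force: [-0.4, -0.8, -4.8]
grip_width: 27.1
gripper_force: 70.7
rail x -0.5 y(jaw) 99.6 z 56.0 yaw -1.8159 F rail -0.2 -0.9 -4.8 T [-0.05  0.03 -0.02] w 27.1 t 8.55
time_s: 9.05
position: [487.3, 147.2, 56.0]
orientation: [3.141, -0.0, -1.816]
contact_force: [0.3, 0.7, -5.0]
grip_width: 26.8
gripper_force: 70.7
rail x -0.5 y(jaw) 79.7 z 56.0 yaw -1.8158 F rail 0.1 0.7 -5.0 T [-0.05 -0.01  0.02] w 26.8 t 9.05
```

```bash
python3 -m crank '[{"slide":[0.009,0,0],"roll":0},{"slide":[0.009,0,0],"roll":0},{"slide":[0.009,0,0],"roll":0},{"slide":[0.009,0,0],"roll":0},{"slide":[0.009,0,0],"roll":0},{"slide":[0.009,0,0],"roll":0},{"slide":[0.009,0,0],"roll":0},{"slide":[0.009,0,0],"roll":0},{"slide":[0.009,0,0],"roll":0},{"slide":[0,0,0],"roll":0}]'; python3 r.py
python3 -m crank '[{"slide":[0.002,0,0],"roll":0},{"slide":[0.002,0,0],"roll":0},{"slide":[0.002,0,0],"roll":0},{"slide":[0.002,0,0],"roll":0},{"slide":[0,0,0],"roll":0}]'; python3 r.py
```

```text
time_s: 9.88
position: [471.5, 83.8, 56.0]
orientation: [3.141, -0.0, -1.816]
contact_force: [-0.2, -0.2, -4.7]
grip_width: 26.9
gripper_force: 70.7
rail x -0.4 y(jaw) 14.4 z 56.0 yaw -1.8159 F rail -0.1 -0.3 -4.7 T [ 0.01 -0.06  0.06] w 26.9 t 9.88
time_s: 10.3
position: [470.3, 78.9, 55.9]
orientation: [3.141, -0.0, -1.815]
contact_force: [-0.6, -0.1, -4.4]
grip_width: 27.0
gripper_force: 70.7
rail x -0.4 y(jaw) 9.3 z 55.9 yaw -1.8152 F rail -0.6 -0.2 -4.4 T [-0.08 -0.04  0.02] w 27.0 t 10.3
```

```bash
python3 -m crank '[{"slide":[0.0015,0,0],"roll":0},{"slide":[0.0015,0,0],"roll":0},{"slide":[0.0015,0,0],"roll":0},{"slide":[0,0,0],"roll":0}]'; python3 r.py
python3 -m crank '[{"slide":[0.0015,0,0],"roll":0},{"slide":[0.0015,0,0],"roll":0},{"slide":[0.0015,0,0],"roll":0},{"slide":[0,0,0],"roll":0}]'; python3 r.py
```

```text
time_s: 10.63
position: [469.4, 75.3, 56.0]
orientation: [3.141, -0.0, -1.815]
contact_force: [0.4, 0.0, -5.3]
grip_width: 27.0
gripper_force: 70.7
rail x -0.3 y(jaw) 5.6 z 56.0 yaw -1.8153 F rail 0.4 0.1 -5.3 T [-0.04 -0.04 -0.02] w 27.0 t 10.63
time_s: 10.97
position: [469.7, 73.9, 56.3]
orientation: [-3.14, 0.004, -1.816]
contact_force: [-2.8, 9.9, -6.3]
grip_width: 26.8
gripper_force: 70.5
rail x 0.2 y(jaw) 4.3 z 56.3 yaw -1.8157 F rail -5.1 8.9 -6.3 T [ 4.04  0.78 -0.09] w 26.8 t 10.97
```

```bash
python3 -m crank '[{"slide":[0,0,0.001],"roll":0},{"slide":[0.001,0,0],"roll":0},{"slide":[0,0,0],"roll":0},{"slide":[0,0,0],"roll":0}]'; python3 r.py
python3 -m crank '[{"slide":[0.0015,0,0],"roll":0},{"slide":[0,0,0],"roll":0},{"slide":[0,0,0],"roll":0}]'; python3 r.py
```

```text
time_s: 11.3
position: [470.1, 73.8, 55.9]
orientation: [-3.139, 0.005, -1.815]
contact_force: [-2.9, 12.0, -4.2]
grip_width: 27.0
gripper_force: 70.9
rail x 0.7 y(jaw) 4.3 z 55.9 yaw -1.8153 F rail -5.7 10.9 -4.2 T [ 4.67  0.77 -0.09] w 27.0 t 11.3
time_s: 11.55
position: [470.2, 73.6, 56.0]
orientation: [-3.139, 0.006, -1.815]
contact_force: [-4.8, 19.1, -4.5]
grip_width: 26.8
gripper_force: 70.9
rail x 0.8 y(jaw) 4.2 z 56.0 yaw -1.8155 F rail -9.3 17.4 -4.5 T [ 6.88  1.53 -0.24] w 26.8 t 11.55
```

```bash
python3 -m crank '[{"slide":[0,0,0],"roll":0},{"slide":[0,0,0],"roll":0},{"slide":[0,0,0],"roll":0},{"slide":[0,0,0],"roll":0}]' 0.45; python3 r.py
python3 -m crank '[{"slide":[0,0,-0.01],"roll":0},{"slide":[0,0,-0.03],"roll":0},{"slide":[0,0,-0.04],"roll":0},{"slide":[0,0,-0.04],"roll":0},{"slide":[-0.03,0,-0.04],"roll":0},{"slide":[-0.04,0,-0.04],"roll":0},{"slide":[-0.04,0,0],"roll":0},{"slide":[-0.04,0,0],"roll":0}]'
python3 - <<'E'
from h import *
from workcell import arm
t=arm.camera("top");s=arm.camera("scene")
pickle.dump(t,open("pics/top2.pkl","wb"));pickle.dump(s,open("pics/scene2.pkl","wb"))
p=np.array([468.2,68.9,-.245]);j=[468.7,70.8,-.245]
o=[]
for c,r in((t,(215,210,80,80)),(s,(210,195,80,80))):
    im=crop(c,*r,5);im2=im.copy()
    for X in CAR:
        q=(P(c,pose(j,X,27))-np.array(r[:2])+.5)*5
        cv2.polylines(im2,[cv2.convexHull(q.astype(np.int32))],True,(0,0,255))
    o.append(np.vstack([im[60:360],im2[60:360]]))
cv2.imwrite("pics/g3.png",np.hstack(o))
E
```

```text
time_s: 11.88
position: [468.4, 69.8, 55.5]
orientation: [-3.141, -0.0, -1.815]
contact_force: [-0.1, 0.0, -0.1]
grip_width: 38.5
gripper_force: 0.0
rail x -0.0 y(jaw) 0.1 z 55.5 yaw -1.8153 F rail -0.1 0.0 -0.1 T [ 0.04  0.04 -0.01] w 38.5 t 11.88
time_s: 12.55
position: [497.9, 185.4, 216.3]
orientation: [-3.138, 0.004, -1.816]
contact_force: [0.8, -0.4, -0.6]
grip_width: 38.8
gripper_force: 0.0
```

View pics/g3.png

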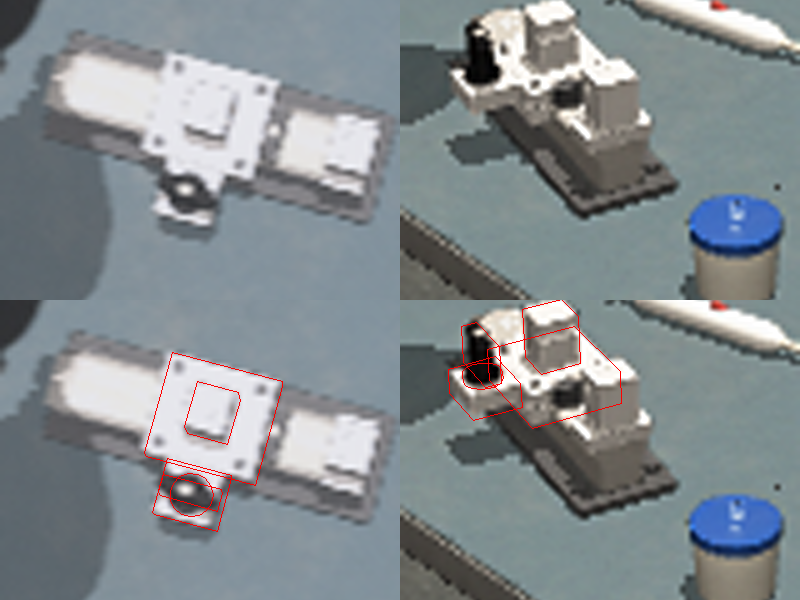

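```bash
python3 - <<'E'
from h import *
p=np.array([468.2,68.9,-.245]);t0=load("top0");t2=load("top2")
def prof(c,xs,ys,z):
    g=c["img"].mean(2).astype(np.float32);o=0
    for x in xs:
        q=P(c,pose(p,np.array([[x,y,z] for y in ys]))).astype(np.float32)
        o=o+cv2.remap(g,q[:,0],q[:,1],cv2.INTER_CUBIC)if True else 0
    return (np.ravel(o)/len(xs)).round()
ys=np.arange(-60,-18,2.);print("ys",ys)
print("stop top0 z56",prof(t0,[-10,0,10],ys,56))
print("front top2 z51",prof(t2,[-25,25,-22,22],ys,51))
print("front mid",prof(t2,[-8,0,8],ys,51))
yr=np.arange(22,60,2.);print(yr,"rear",prof(t2,[-26,26],yr,51), prof(t2,[-29,29],yr,51))
yb=np.arange(-120,-96,2.);print(yb,"base end",prof(t0,[-30,-27,30,27],yb,8)); yb=-yb;print(yb,prof(t0,[-30,-27,30,27],yb,8))
E
python3 w.py 467 71 100 1
```

```text
ys [-60. -58. -56. -54. -52. -50. -48. -46. -44. -42. -40. -38. -36. -34.
 -32. -30. -28. -26. -24. -22. -20.]
stop top0 z56 [224. 224. 225. 224. 223. 224. 224. 215. 179. 140. 137. 154. 159. 149.
 152. 186. 216. 224. 224. 224. 225.]
front top2 z51 [117. 118. 118. 118. 120. 118. 117. 116. 116. 116. 116. 118. 116. 104.
 124. 186. 221. 214. 179. 152. 167.]
front mid [230. 230. 230. 230. 229. 229. 231. 226. 196. 151. 136. 153. 162. 157.
 161. 195. 223. 233. 233. 232. 232.]
[22. 24. 26. 28. 30. 32. 34. 36. 38. 40. 42. 44. 46. 48. 50. 52. 54. 56.
 58.] rear [233. 233. 222. 199. 173. 171. 206. 225. 205. 160. 119. 105. 110. 111.
 109. 109. 109. 111. 113.] [232. 229. 233. 233. 231. 229. 231. 228. 212. 171. 131. 112. 109. 114.
 123. 129. 128. 123. 121.]
[-120. -118. -116. -114. -112. -110. -108. -106. -104. -102. -100.  -98.] base end [139. 139. 138. 139. 139. 133. 126. 124. 125. 125. 119. 123.]
[120. 118. 116. 114. 112. 110. 108. 106. 104. 102. 100.  98.] [142. 142. 141. 140. 141. 139. 133. 125. 123. 127. 129. 127.]
pos [497.9 187.2 213.7] rpy [-3.1401e+00  1.5000e-03 -1.8132e+00] F [-0.2 -0.3 -1. ] total [0.1502 0.0027 0.1422] row [0.1502 0.0027 0.1422] mm/row 165.5 t 12.65
```

The stop block's face edge (−30.2 in my rail frame) and the jaw's front edge (−30.5) coincide, so the jaw is home and my rail frame is about 2 mm off in y. The knob shows at top crop (187,190). Next I go to the knob.

```bash
python3 w.py 421 85.2 115 5
```

```text
pos [497.9 187.2 213.7] rpy [-3.1401e+00  1.5000e-03 -1.8132e+00] F [-0.2 -0.3 -1. ] total [0.1468 0.0628 0.1234] row [0.0294 0.0126 0.0247] mm/row 32.3 t 12.65
```

```bash
python3 -m crank '[{"slide":[0.0294,0.0126,0.015],"roll":0},{"slide":[0.0294,0.0126,0.025],"roll":0},{"slide":[0.0294,0.0126,0.025],"roll":0},{"slide":[0.0294,0.0126,0.025],"roll":0},{"slide":[0.0294,0.0126,0.025],"roll":0},{"slide":[0,0,0],"roll":0.095},{"slide":[0,0,0],"roll":0},{"slide":[0,0,0],"roll":0}]' 0.36; python3 w.py 421 85.2 80 2
python3 - <<'E'
from h import *
from workcell import arm
t=arm.camera("top");s=arm.camera("scene")
cv2.imwrite("pics/g4.png",np.hstack([crop(t,200,200,66,75,6),crop(s,205,170,66,75,6)]))
E
```

```text
time_s: 13.32
position: [420.0, 82.0, 121.5]
orientation: [-3.14, 0.001, -1.913]
contact_force: [-0.4, 0.4, 1.0]
grip_width: 30.5
gripper_force: 0.0
pos [420.   82.  121.5] rpy [-3.1405e+00  7.0000e-04 -1.9127e+00] F [-0.4  0.4  1. ] total [-0.0042  0.0001  0.0519] row [-0.0021  0.      0.026 ] mm/row 20.8 t 13.3167
```

View pics/g4.png

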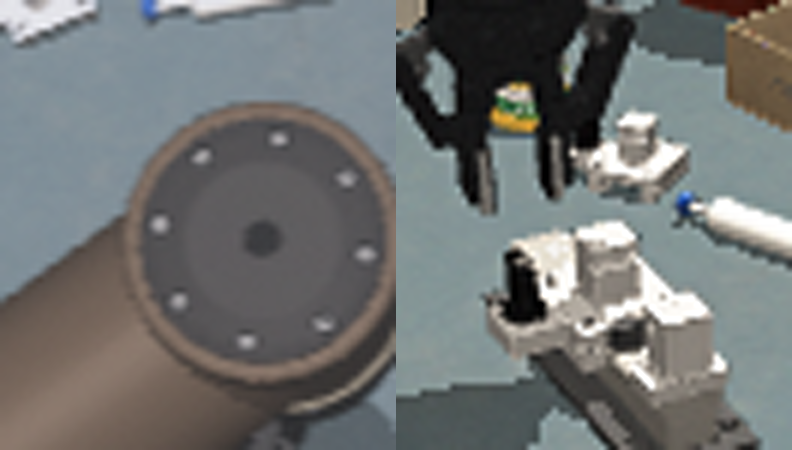

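The scene crop shows the fingers at (483,195) and (552,180), astride and above the knob at (520,270).

```bash
python3 -m crank '[{"slide":[-0.004,0,0.02],"roll":0},{"slide":[0,0,0.02],"roll":0},{"slide":[0,0,0.012],"roll":0},{"slide":[0,0,0],"roll":0},{"slide":[0,0,0],"roll":0}]'; python3 w.py 421 85.2 60 2
```

```text
time_s: 13.83
position: [420.8, 85.5, 79.2]
orientation: [3.141, -0.001, -1.913]
contact_force: [-0.5, -0.4, 0.6]
grip_width: 30.7
gripper_force: 0.0
pos [420.8  85.5  79.2] rpy [ 3.1414e+00 -7.0000e-04 -1.9131e+00] F [-0.5 -0.4  0.6] total [ 0.0002 -0.0004  0.024 ] row [ 0.0001 -0.0002  0.012 ] mm/row 9.6 t 13.8333
```

```bash
python3 -m crank '[{"slide":[0,0,0.01],"roll":0},{"slide":[0,0,0.008],"roll":0},{"slide":[0,0,0.005],"roll":0},{"slide":[0,0,0],"roll":0},{"slide":[0,0,0],"roll":0}]'; python3 r.py
python3 -m crank '[{"slide":[0,0,0],"roll":0},{"slide":[0,0,0],"roll":0},{"slide":[0,0,0],"roll":0},{"slide":[0,0,0],"roll":0},{"slide":[0,0,0],"roll":0},{"slide":[0,0,0],"roll":0},{"slide":[0,0,0],"roll":0},{"slide":[0,0,0],"roll":0}]' 0 50; python3 r.py
```

```text
time_s: 14.25
position: [420.3, 85.0, 60.5]
orientation: [3.141, -0.001, -1.915]
contact_force: [-0.4, -0.2, 0.5]
grip_width: 30.8
gripper_force: 0.0
rail x -50.4 y(jaw) 3.1 z 60.5 yaw -1.9146 F rail -0.3 -0.3 0.5 T [ 0.04 -0.    0.  ] w 30.8 t 14.25
time_s: 14.92
position: [420.7, 85.2, 61.0]
orientation: [-3.141, 0.0, -1.915]
contact_force: [0.4, -0.9, 4.8]
grip_width: 9.8
gripper_force: 53.9
rail x -50.1 y(jaw) 3.4 z 61.0 yaw -1.9146 F rail 0.6 -0.7 4.8 T [-0.56  0.13 -0.09] w 9.8 t 14.92
```

```bash
python3 -m crank '[{"slide":[0,0,-0.001],"roll":0.08},{"slide":[0,0,0],"roll":0.08},{"slide":[0,0,0],"roll":0.08},{"slide":[0,0,0],"roll":0.08},{"slide":[0,0,0],"roll":0.08},{"slide":[0,0,0],"roll":0},{"slide":[0,0,0],"roll":0}]'; python3 r.py
python3 -m crank '[{"slide":[0,0,0],"roll":0.08},{"slide":[0,0,0],"roll":0.08},{"slide":[0,0,0],"roll":0.08},{"slide":[0,0,0],"roll":0.08},{"slide":[0,0,0],"roll":0.08},{"slide":[0,0,0],"roll":0},{"slide":[0,0,0],"roll":0}]'; python3 r.py
```

```text
time_s: 15.5
position: [420.5, 85.2, 61.4]
orientation: [-3.142, 0.0, -2.331]
contact_force: [0.9, 0.1, -0.6]
grip_width: 9.9
gripper_force: 53.0
rail x -50.3 y(jaw) 3.3 z 61.4 yaw -2.3312 F rail 0.8 0.3 -0.6 T [-0.28 -0.57 -0.03] w 9.9 t 15.5
time_s: 16.08
position: [420.4, 85.1, 61.4]
orientation: [3.142, -0.0, -2.748]
contact_force: [2.2, -0.3, -1.7]
grip_width: 10.0
gripper_force: 52.9
rail x -50.3 y(jaw) 3.2 z 61.4 yaw -2.7483 F rail 2.2 0.3 -1.7 T [-0.1  -0.63 -0.13] w 10.0 t 16.08
```

```bash
python3 -m crank '[{"slide":[0,0,0],"roll":0.08},{"slide":[0,0,0],"roll":0.08},{"slide":[0,0,0],"roll":0.08},{"slide":[0,0,0],"roll":0.05},{"slide":[0,0,0],"roll":0},{"slide":[0,0,0],"roll":0}]'; python3 r.py
python3 -m crank '[{"slide":[0,0,0],"roll":0.03},{"slide":[0,0,0],"roll":0.03},{"slide":[0,0,0],"roll":0},{"slide":[0,0,0],"roll":0}]'; python3 r.py
python3 -m crank '[{"slide":[0,0,0],"roll":0.03},{"slide":[0,0,0],"roll":0.03},{"slide":[0,0,0],"roll":0},{"slide":[0,0,0],"roll":0}]'; python3 r.py
```

```text
time_s: 16.58
position: [420.3, 85.1, 61.4]
orientation: [-3.142, -0.0, -3.052]
contact_force: [0.5, 1.3, -2.2]
grip_width: 10.2
gripper_force: 52.8
rail x -50.4 y(jaw) 3.2 z 61.4 yaw -3.0520 F rail 0.2 1.3 -2.2 T [-0.07 -0.55 -0.08] w 10.2 t 16.58
time_s: 16.92
position: [420.3, 85.1, 61.4]
orientation: [-3.142, -0.0, -3.116]
contact_force: [1.5, 0.0, -2.1]
grip_width: 9.6
gripper_force: 52.7
rail x -50.3 y(jaw) 3.2 z 61.4 yaw -3.1156 F rail 1.5 0.4 -2.1 T [ 0.02 -0.53  0.12] w 9.6 t 16.92
time_s: 17.25
position: [420.8, 85.6, 61.6]
orientation: [3.141, 0.001, 3.106]
contact_force: [1.1, 2.5, -4.3]
grip_width: 9.9
gripper_force: 56.8
rail x -50.0 y(jaw) 3.8 z 61.6 yaw 3.1055 F rail 0.4 2.7 -4.3 T [ 1.15 -0.68  1.15] w 9.9 t 17.25
```

```bash
python3 -m crank '[{"slide":[0,0,0],"roll":0},{"slide":[0,0,0],"roll":0},{"slide":[0,0,0],"roll":0},{"slide":[0,0,0],"roll":0}]' 0.33; python3 r.py
python3 -m crank '[{"slide":[0,0,-0.01],"roll":0},{"slide":[0,0,-0.02],"roll":0},{"slide":[0,0,-0.04],"roll":0},{"slide":[0,0,-0.04],"roll":0},{"slide":[0,0,-0.04],"roll":0},{"slide":[0,0.045,0],"roll":0},{"slide":[0,0.045,0],"roll":0},{"slide":[0,0.045,0],"roll":0},{"slide":[0,0.045,0],"roll":0},{"slide":[0,0.045,0],"roll":0},{"slide":[0,0.045,0],"roll":0},{"slide":[0,0,0],"roll":0}]'
python3 - <<'E'
from h import *
from workcell import arm
t=arm.camera("top");s=arm.camera("scene")
pickle.dump(t,open("pics/top3.pkl","wb"));pickle.dump(s,open("pics/scene3.pkl","wb"))
cv2.imwrite("pics/g5.png",np.hstack([crop(t,215,210,66,75,6),crop(s,205,175,66,75,6)]))
p=np.array([468.2,68.9,-.245])
g=t["img"].mean(2).astype(np.float32)
for a,xs in((np.arange(-40,-22,2.),[-25,25,-22,22]),(np.arange(34,50,2.),[-29,29])):
    print(a,sum(np.ravel(cv2.remap(g,*(P(t,pose(p,np.array([[x,y,51] for y in a]))).astype(np.float32).T),cv2.INTER_CUBIC)) for x in xs).round()/len(xs))
E
```

```text
time_s: 17.58
position: [420.2, 84.9, 61.5]
orientation: [-3.141, -0.0, 3.101]
contact_force: [-0.1, -0.6, 0.0]
grip_width: 28.2
gripper_force: 0.0
rail x -50.4 y(jaw) 3.0 z 61.5 yaw 3.1011 F rail 0.0 -0.6 0.0 T [-0.07  0.01 -0.02] w 28.2 t 17.58
time_s: 18.58
position: [429.9, 306.1, 182.1]
orientation: [3.14, 0.001, 3.104]
contact_force: [0.6, -0.1, 0.5]
grip_width: 28.2
gripper_force: 0.0
[-40. -38. -36. -34. -32. -30. -28. -26. -24.] [114.   115.75 115.   102.25 120.5  181.25 219.   213.25 178.25]
[34. 36. 38. 40. 42. 44. 46. 48.] [234.  229.  202.  157.  124.5 111.5 108.5 113. ]
```

View pics/g5.png

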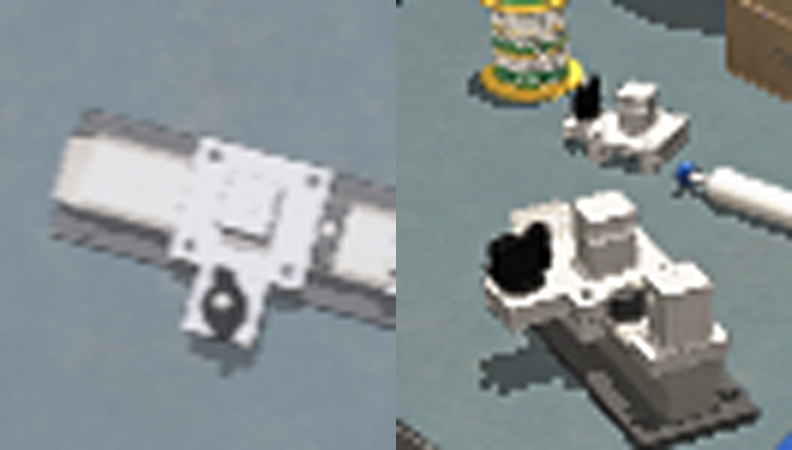

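The top crop shows the wing at (224,305), now across the rail, and the jaw still against the stop at (328,225).

```bash
python3 -c "
from workcell import arm
print(arm.job_done())"
```

```text
the job is handed in; nothing more can be done
None
```

The larger sliding jaw is on the rail, groove towards the fixed jaw and home against the stop block. Its knob is turned clockwise to the hard stop, the bottle, spool and jar were left alone, and I handed the job in at about 19 s.

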